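Feel out the drawer release on the findings case

ROBOT

A 6-joint arm with a two-finger parallel gripper is mounted at the origin on the work surface. World frame = base frame: x ahead of the robot, y to its left, z up, the work surface at z = 0. Lengths are in mm, angles in rad, forces in N, time in s.
With the tool pointing down it reaches from about 375 to 925 mm from the base axis. Payload 5.7 kg.
Tool frame: the origin (TCP) lies at the very end of the fingers, on their centre line; the grasp point (between the pads) lies r.tcp_to_grasp behind it (r.tcp_to_grasp is the distance from the TCP to the grasp point, in mm); z points along the fingers, x is the direction in which the jaws open and shut, and the axes are right-handed (so a half turn about z gives the same grasp; the last joint's range is limited). The gripper opens to 88 mm and grips with 3 to 60 N. Pads are 20 mm wide; open, the fingers measure 115 mm over their backs; the gripper's body (75 mm by 178 mm) begins 61 mm behind the grasp point.
Start: joints at [-0.115, 0.359, 1.51, -0, 1.272, -0.115], TCP at [599.968, -0.004, 222.623] pointing down, gripper open.
Joint ranges: [-2.97, 2.97], [-1.01, 2.36], [0.21, 2.38], [-0.96, 4.11], [0.2, 2.71], [-2.98, 2.98]. Speed limits (rad/s): [2.39, 2.39, 3.14, 3.14, 3.14, 3.14].

INTERFACE

Orientations are given as a unit quaternion [w, x, y, z].
In Python, from workcell import r, vision gives the robot as it stands. The module is installed in compiled form; this text tells all that it offers.
- The arm moves only by the shell command python3 -m handwheel 'ROWS'. ROWS is JSON, a list of rows, each a list of 3 entries, a list of its own where there are three numbers: the closure, from 0 (fully open) to 1 (shut), then the shift along the tool's x, y, z in cm, then the turn, a rotation vector about the tool's x, y, z in rad. In form: [[fingers, [tx, ty, tz], [wx, wy, wz]], ...]. A call has 1 to 12 rows; each row shifts and turns the commanded pose from where the row before left it, along the tool's axes as they then stand; what a row does not reach is not made up. A row lasts 1/10 s, in which the tool goes at most 50 mm and 8.59 degrees, less where a joint would pass 70% of its speed; a pose out of reach is approached as far as the arm can. A call with a gripper value outside its range is refused whole. The fingers move at their own pace and stop on an object; the grip force is fixed at half the most. Time passes only in rows, so rows that do not move let the fingers close. It gives the time, the measured TCP pose, the force and the opening at its end, in the units of the state.
- r.observe(): the state, without advancing time (a new reading comes with each control period).
- vision.camera(name): name is "scene" or "side" or "wrist"; returns a dict with "color" (420x560x3 uint8, blue, green, red), "camera_matrix" (3x3 intrinsics, pixels), "D" ([k1, k2, p1, p2, k3] as OpenCV has them; the pictures are not rectified), "extrinsics" (4x4, takes a point from world to camera coordinates); the wrist camera has in their place "T_tool_cam" (4x4, takes a point from camera to tool coordinates, whose origin is the TCP and whose axes are the tool frame's). Camera axes: x right, y up, looking along -z (the intrinsics and any distortion apply to the point x, -y, -z); pixel columns grow to the right and rows downward; lengths in mm; the calibration is good to about 2 mm. A picture is of the moment at which its call begins: read the wrist's pose just before it. There is no depth.
- r.job_done(): hands the job in, once; it reports no verdict.
The state is a dict: "time_s": time; "qpos": joint angles; "joint_velocities": joint speeds; "joint_torque": joint torques, N m; "eef_pos": TCP position; "eef_rot": TCP orientation; "wrist_force": force on the tool from outside, world axes, zero at the start; "torque": the same for the moment, N m; "width": finger opening in mm.
Only numpy, scipy, OpenCV 4.12 (cv2) and the standard library are available. Lean on these libraries where they do the work, as an engineer would, in place of code of your own. Each camera call takes 0.05 s, during which the arm holds its last target.

TASK

The small drawer of the wooden findings case is held by a release key hidden in a notch somewhere along the steel rail on the case's near top edge. Set a shut fingertip on the rail near one of its ends, feel along it to the notch, and press the key inside all the way down so that the drawer springs out by itself; then take the hand away. Leave everything else on the bench and on the case where it is: nothing is to be picked up or pushed about.

Things in the scene. Friction and masses are not known exactly. Their poses are not given: they have to be found in the camera images.
- case: Wooden findings case, fixed, 200 mm deep (x), 350 mm wide (y), flat lid 86 mm above the bench. Origin: centre of its underside, on the bench. Its x axis points from the drawer front to the back (front faces -x, to the robot), y to the left along the rail, z up. At each end of the rail is a wooden cap, 80 mm long along y, its top 103 mm above the bench.
- rail_mid (a point): Middle of the steel rail on the front top edge, on its flat top, 100 mm above the bench, case x -82, y 0 mm. Rail 36 mm wide (x), bare for 190 mm (y), rigid. Across it is cut one notch, 44 mm long in y, square walls, open front and back, its floor a steel key 12 mm down. Notch centre: anywhere within 38 mm of this point along y, not given; feel for it, or see the gap.
- rail_left (a point): Left end of the bare rail, on its top face, where the cap begins: case x -82, y +95, z 100 mm.
- rail_right (a point): Right end of the bare rail, on its top face, where the cap begins: case x -82, y -95, z 100 mm.
- key (a joint): Release key, a flat plate filling the notch's floor: 0 up (12 mm below the rail's top, 2 mm above the lid behind), grows as it is pressed straight down, 0.007 m at its stop. Spring: about 2 N to start, 5.5 N at the stop; it comes up again when let go. The drawer is freed at about 0.005 m.
- drawer (a joint): Drawer in the case's front below the rail (no handle, top edge 60 mm above the bench): 0 shut and latched, 0.045 m sprung fully out, towards the case's own -x. A spring drives it out and holds it out once the key has freed it.
- dish: Steel bowl, 90 mm across, 20 mm high, on the case's lid at the back left. Origin: centre of its underside. A bystander: leave it.
- band: Brass-coloured ring, 24 mm across, 6 mm high, lying on the case's lid. Origin: centre of its underside. A bystander: leave it.
- loupe: Black eyeglass, 22 mm high, 62 mm long, on the case's lid at the back right. Origin: under its round lens barrel. A bystander: leave it.
- mandrel: Wooden ring cone on a round foot 70 mm across, 172 mm high, on the bench to the left of the case. Origin: centre of its underside. A bystander: leave it.
- file: File with wooden handle, 175 mm long, 16 mm high, lying on the bench in front of the case. Origin: underside, near its middle. A bystander: leave it.
- tweezers: Steel tweezers, 130 mm long, 6 mm high, lying on the bench in front of the case. Origin: underside, near the middle. A bystander: leave it.
- block: Round steel block, 60 mm across, 28 mm high, on the bench to the right. Origin: centre of its underside. A bystander: leave it.
- jar: Small amber jar, 44 mm across, 50 mm high, on the bench to the right. Origin: centre of its underside. A bystander: leave it.

How it is judged:
By the outcome, as a careful person would: the job done as asked, in the order asked, and still so for the second after the job is handed in, with the robot touching nothing.
It also fails if it takes over 45 s, if anything falls off the work surface, if the arm or the gripper's body presses on something with over 40 N, if the wrist force passes 120 N, or if a joint passes its speed limit or range.

## Working session

There is one attempt and no reset: what is moved stays moved. The work goes in short steps, Python scripts to look and compute and a shell command to move; the robot and the scene stay as the last step left them, time stands still between calls to the robot, and variables do not carry over. Pictures are saved under pics/ and viewed, and the job is handed in when it is done.

```bash
mkdir -p pics
python3 - <<'E'
from workcell import r, vision
import cv2,numpy as np
s=r.observe(); print(s, r.tcp_to_grasp)
for n in("scene","side","wrist"):
    c=vision.camera(n); cv2.imwrite(f"pics/{n}0.png",c["color"]); print(n,c["camera_matrix"].tolist(),c["D"]); print(np.round(c.get("extrinsics",c.get("T_tool_cam")),3).tolist())
E
```

```text
{'time_s': 0.0, 'qpos': array([-1.15088883e-01,  3.59522307e-01,  1.51142771e+00, -7.83110880e-06,
        1.27249490e+00, -1.15065227e-01]), 'joint_velocities': array([-0.00037167,  0.00112271,  0.00153872, -0.00112349,  0.00081021,
       -0.00011082]), 'joint_torque': array([-2.01257943e-03, -5.15376234e+01, -2.70722097e+01,  6.73234044e-02,
        3.48843460e-02, -1.61260368e-04]), 'eef_pos': array([5.99308973e+02, 7.60120172e-02, 2.21801091e+02]), 'eef_rot': array([-1.02625003e-04,  9.99999571e-01, -1.06740071e-05, -9.20439145e-04]), 'wrist_force': array([-0.71734792, -0.83110633,  0.02583624]), 'torque': array([ 0.00320293, -0.01435167,  0.00741871]), 'width': 87.91666415723179} 18.700000000000003
scene [[386.3340336667736, 0.0, 279.430218335502], [0.0, 386.3340336667736, 207.59772188577014], [0.0, 0.0, 1.0]] [-0.01888431  0.          0.          0.          0.        ]
[[0.272, 0.962, 0.016, -139.296], [-0.72, 0.193, 0.666, 335.837], [0.638, -0.193, 0.745, -1453.576], [0.0, 0.0, 0.0, 1.0]]
side [[381.33328006832517, 0.0, 280.0212473463054], [0.0, 381.33328006832517, 204.28723920616395], [0.0, 0.0, 1.0]] [-0.08290029  0.          0.          0.          0.        ]
[[0.887, -0.463, 0.0, -497.753], [0.353, 0.677, 0.646, -258.874], [-0.299, -0.573, 0.763, -805.061], [0.0, 0.0, 0.0, 1.0]]
wrist [[326.84434235636587, 0.0, 283.9731881680594], [0.0, 326.84434235636587, 211.72366945159405], [0.0, 0.0, 1.0]] [-0.06818453  0.          0.          0.          0.        ]
[[1.0, 0.001, -0.0, 0.108], [0.001, -0.967, -0.253, -70.127], [-0.0, 0.253, -0.967, -162.704], [0.0, 0.0, 0.0, 1.0]]
```

View pics/scene0.png

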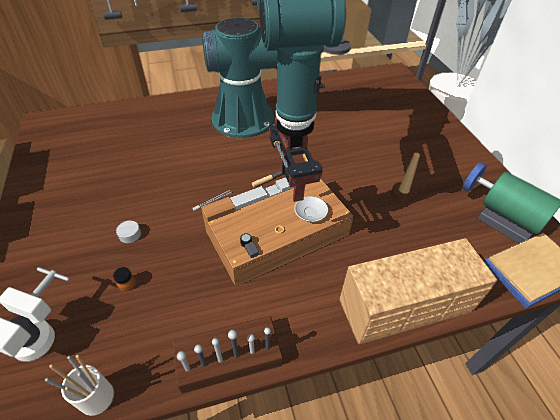

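View pics/side0.png

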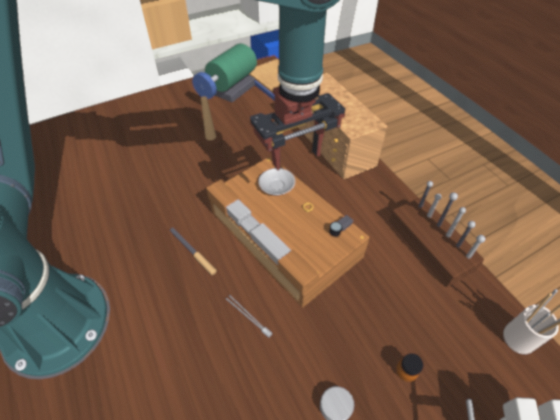

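View pics/wrist0.png

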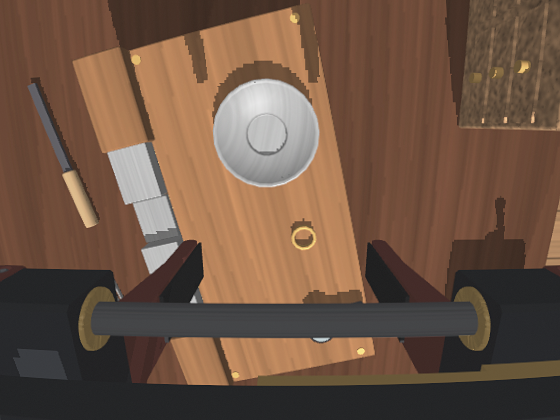

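Run:
```python
import cv2
a=cv2.imread("pics/wrist0.png")[30:390,60:260]; cv2.imwrite("pics/w0z.png",cv2.resize(a[90:360],None,fx=2.2,fy=2.2,interpolation=cv2.INTER_CUBIC)) 
a=cv2.imread("pics/side0.png")[160:310,190:380]; cv2.imwrite("pics/s0z.png",cv2.resize(a,None,fx=4,fy=4,interpolation=cv2.INTER_CUBIC))
```

```text
(no output)
```

View pics/w0z.png

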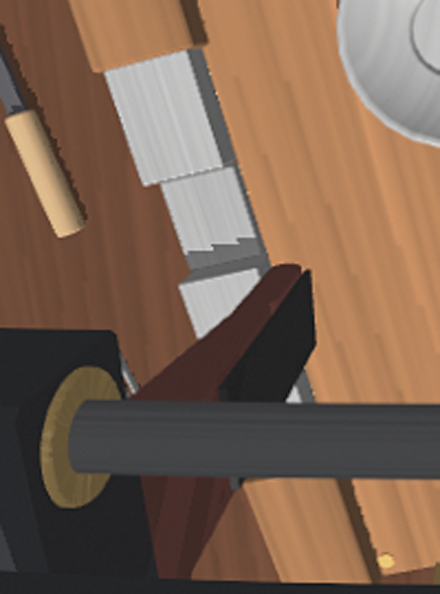

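View pics/s0z.png

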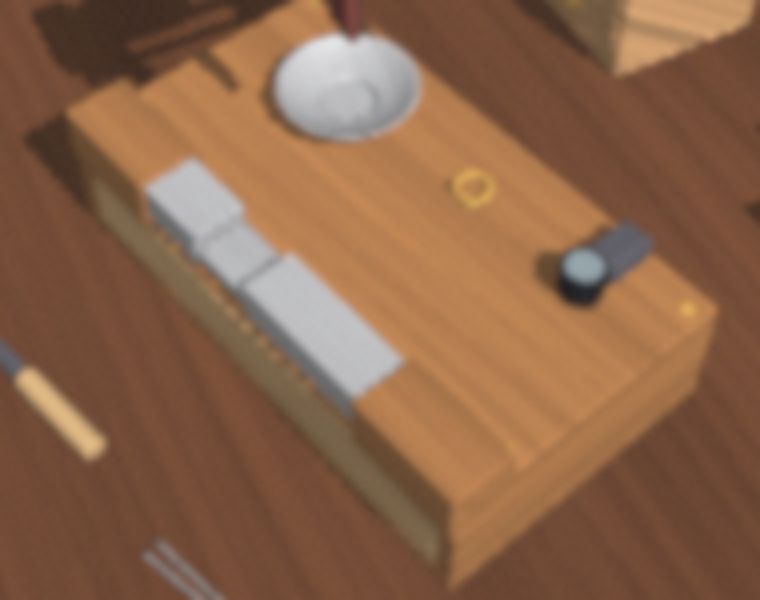

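```bash
cat > h.py <<'E'
import numpy as np,cv2
from scipy.spatial.transform import Rotation as R
from scipy.optimize import least_squares
def proj(P,K,D,T): # T world->cam
    p=P@T[:3,:3].T+T[:3,3]; p=p*[1,-1,-1]
    return cv2.projectPoints(p.reshape(-1,1,3),np.zeros(3),np.zeros(3),np.array(K),np.array(D))[0].reshape(-1,2)
def wristT(c,s):
    q=s["eef_rot"]; T=np.eye(4); T[:3,:3]=R.from_quat([q[1],q[2],q[3],q[0]]).as_matrix(); T[:3,3]=s["eef_pos"]
    return np.linalg.inv(T@c["T_tool_cam"])
def c2w(p,P):
    c,s=np.cos(p[2]),np.sin(p[2]); P=np.atleast_2d(P)
    return np.c_[p[0]+c*P[:,0]-s*P[:,1], p[1]+s*P[:,0]+c*P[:,1], P[:,2]]
E
python3 - <<'E'
from h import *
from workcell import r,vision
s=r.observe();w=vision.camera("wrist");d=vision.camera("side")
S=[(-100,95,100,0,226.25,207.5),(-64,95,100,0,238.75,199.25),(-100,-95,100,0,278.75,260),(-64,-95,100,0,290.5,250),(100,-175,86,0,369.5,236.25),(-100,-175,103,0,302.5,285.75),(-100,-175,0,0,302.5,306),(-100,175,103,0,207,188.25),(-64,22,100,1,250.75,212),(-100,-22,100,1,250.75,232),(-64,-22,100,1,263.25,224.25)]
W=[(-100,95,100,0,107.3,152.7),(-64,95,100,0,147.3,142.7),(-100,22,100,1,125.9,204.5),(-64,22,100,1,160.9,195.5),(-100,-22,100,1,141.8,248.6),(-64,-22,100,1,179,240.5),(100,175,86,0,302,5)]
S=np.array(S);W=np.array(W)
Tw=wristT(w,s)
def f(p,full=False):
    o=[]
    for A,c,T in((S,d,d["extrinsics"]),(W,w,Tw)):
        P=A[:,:3].copy();P[:,1]+=A[:,3]*p[3]
        o.append(proj(c2w(p,P),c["camera_matrix"],c["D"],T)-A[:,4:])
    return o if full else np.concatenate(o).ravel()
q=least_squares(f,[620,0,.2,0],loss="soft_l1");print(q.x);[print(np.round(a,1).tolist()) for a in f(q.x,1)]
p=q.x
print(c2w(p,[[-82,y,100] for y in (95,-95,p[3],p[3]+22,p[3]-22)]))
E
```

```text
[ 5.63017274e+02 -2.17514799e+01  2.23341085e-01  2.55214112e+01]
[[-0.3, -1.4], [-0.4, -0.6], [-0.3, -0.8], [0.9, -0.1], [0.1, -0.0], [2.0, -1.2], [-0.4, 1.1], [-0.0, -2.1], [-0.2, -1.6], [-1.0, -1.7], [-0.8, -2.3]]
[[0.5, 0.9], [-1.7, 1.1], [-0.5, 0.2], [1.3, 0.5], [-0.7, 0.4], [-2.1, 0.6], [8.6, -1.8]]
[[ 462.01246706   52.72689935  100.        ]
 [ 504.09536856 -132.55404787  100.        ]
 [ 477.4012071   -15.02604138  100.        ]
 [ 472.52845009    6.42754198  100.        ]
 [ 482.27396412  -36.47962474  100.        ]]
```

```bash
python3 -m handwheel '[[1,[-2.6,-0.7,0],[0,0,0]],[1,[-2.7,-0.7,0],[0,0,0]],[1,[-2.7,-0.7,0],[0,0,0]],[1,[-2.7,-0.7,0],[0,0,0]],[1,[-2.7,-0.6,0],[0,0,0]],[1,[0,0,0],[0,0,0]]]'; python3 -m handwheel '[[1,[0,0,0],[0,0,0.135]],[1,[0,0,0],[0,0,0.135]],[1,[0,0,0],[0,0,0.135]],[1,[0,0,0],[0,0,0.135]],[1,[0,0,0],[0,0,0.135]],[1,[0,0,0],[0,0,0.135]],[1,[0,0,0],[0,0,0.135]],[1,[0,0,0],[0,0,0.135]],[1,[0,0,0],[0,0,0.135]],[1,[0,0,0],[0,0,0.135]],[1,[0,0,0],[0,0,0]]]'
python3 - <<'E'
from h import *
from workcell import r,vision
s=r.observe();w=vision.camera("wrist");d=vision.camera("side")
np.save("w1.npy",wristT(w,s))
print(s["qpos"],R.from_quat(np.roll(s["eef_rot"],-1)).as_matrix().round(3).tolist())
cv2.imwrite("pics/w1.png",w["color"]);cv2.imwrite("pics/s1.png",d["color"])
E
```

```text
time_s: 0.85
eef_pos: [461.9, 34.8, 222.2]
eef_rot: [-0.0, 1.0, 0.0, -0.002]
wrist_force: [0.5, -0.7, -0.3]
width: 43.1
time_s: 1.95
eef_pos: [466.8, 33.8, 222.7]
eef_rot: [-0.0, 0.78, -0.625, 0.0]
wrist_force: [-0.3, -0.0, -0.6]
width: 0.3
[-7.54195990e-02  1.67175017e-01  1.78359905e+00 -7.16158158e-05
  1.19022764e+00  1.27590798e+00] [[0.218, -0.976, 0.001], [-0.976, -0.218, -0.0], [0.0, -0.001, -1.0]]
```

View pics/w1.png

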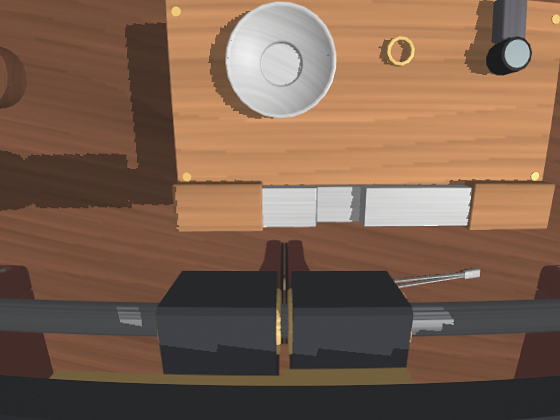

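View pics/s1.png

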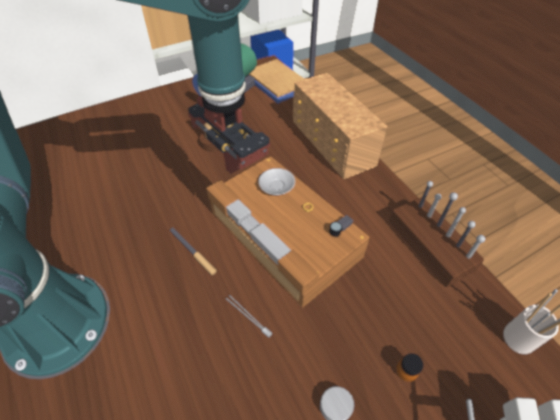

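Run:
```python
import cv2
a=cv2.imread("pics/w1.png")[170:240,160:560]; cv2.imwrite("pics/w1z.png",cv2.resize(a[:,80:330],None,fx=3.2,fy=3.2,interpolation=cv2.INTER_NEAREST))
```

```text
(no output)
```

View pics/w1z.png

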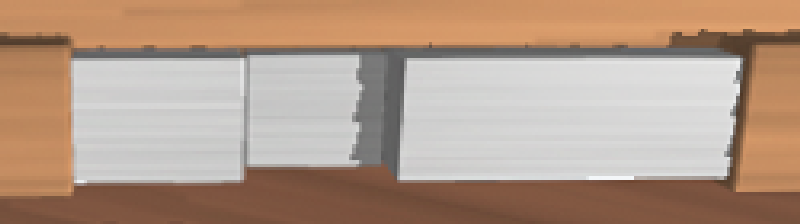

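```bash
cat > fit.py <<'E'
from h import *
from workcell import r,vision
w=vision.camera("wrist");Tw=np.load("w1.npy")
W=np.array([(-100,95,100,0,263.1,227.5),(-64,95,100,0,262.5,187.8),(-100,22,100,1,316.3,226.9),(-64,22,100,1,316.3,187.8),(-100,-22,100,1,364.7,226.3),(-64,-22,100,1,366.3,187.8),(-100,-95,100,0,469.7,225.6),(-64,-95,100,0,471.9,187.8)])
def f(p):
    P=W[:,:3].copy();P[:,1]+=W[:,3]*p[3]
    return (proj(c2w(p,P),w["camera_matrix"],w["D"],Tw)-W[:,4:]).ravel()
q=least_squares(f,[563,-21,.22,25]);p=q.x;print(p,np.round(q.fun,1))
s=r.observe();e=s["eef_pos"];t=np.linalg.inv([[np.cos(p[2]),-np.sin(p[2])],[np.sin(p[2]),np.cos(p[2])]])@(e[:2]-p[:2]);print("tcp in case",t,e[2],s["wrist_force"],s["time_s"])
E
python3 fit.py
```

```text
[ 5.61972495e+02 -2.15848516e+01  2.25401515e-01  2.50560902e+01] [ 0.7 -0.3  0.4  0.6 -0.1 -0.1  0.7  0.2 -0.6  0.1 -0.  -0.1 -2.1 -0.2
  0.9 -0.4]
tcp in case [-80.74655589  75.46377175] 222.63993987029903 [-0.57079424  0.26309916  0.26369113] 2.1
```

```bash
python3 -m handwheel '[[1,[0,0.1,3],[0,0,0]],[1,[0,0,3],[0,0,0]],[1,[0,0,3],[0,0,0]],[1,[0,0,2.2],[0,0,0]],[1,[0,0,0.4],[0,0,0]],[1,[0,0,0],[0,0,0]],[1,[0,0,0],[0,0,0]]]'; python3 -m handwheel '[[1,[0,0,0.2],[0,0,0]],[1,[0,0,0.1],[0,0,0]],[1,[0,0,0.1],[0,0,0]],[1,[0,0,0],[0,0,0]]]';python3 fit.py|tail -1
```

```text
time_s: 2.8
eef_pos: [466.0, 33.7, 107.6]
eef_rot: [-0.0, 0.781, -0.625, 0.001]
wrist_force: [0.3, 0.2, 0.7]
width: 0.9
time_s: 3.2
eef_pos: [465.0, 33.8, 102.8]
eef_rot: [-0.0, 0.781, -0.625, 0.0]
wrist_force: [0.4, -0.3, -0.3]
width: 0.7
tcp in case [-82.10010453  75.63067813] 102.78795383504603 [-0.46385576  0.92005621  0.36606688] 3.25
```

```bash
python3 -m handwheel '[[1,[0,0,0.1],[0,0,0]],[1,[0,0,0.1],[0,0,0]],[1,[0,0,0],[0,0,0]]]'; python3 -m handwheel '[[1,[0,0,0.1],[0,0,0]],[1,[0,0,0],[0,0,0]]]'
```

```text
time_s: 3.55
eef_pos: [464.8, 33.8, 100.5]
eef_rot: [0.0, 0.781, -0.625, -0.0]
wrist_force: [1.3, 0.1, 0.2]
width: 0.4
time_s: 3.75
eef_pos: [464.9, 33.8, 100.3]
eef_rot: [0.0, 0.781, -0.625, -0.0]
wrist_force: [-3.3, 0.5, 10.2]
width: 0.6
```

```bash
python3 -m handwheel '[[1,[0.4,0,-0.02],[0,0,0]],[1,[0.5,0,0],[0,0,0]],[1,[0.5,0,0],[0,0,0]],[1,[0.4,0,0],[0,0,0]]]';python3 -m handwheel '[[1,[0.4,0,0],[0,0,0]],[1,[0.4,0,0],[0,0,0]]]';python3 fit.py|tail -1
```

```text
time_s: 4.15
eef_pos: [469.3, 16.9, 100.3]
eef_rot: [-0.001, 0.78, -0.625, -0.0]
wrist_force: [-1.2, 4.8, 6.6]
width: 0.8
time_s: 4.35
eef_pos: [471.0, 9.2, 100.3]
eef_rot: [-0.001, 0.781, -0.625, -0.0]
wrist_force: [0.1, 4.7, 6.9]
width: 0.6
tcp in case [-81.79278398  49.8349647 ] 100.31928842715287 [-2.2799705   3.47293732  6.44837097] 4.4
```

```bash
python3 -m handwheel '[[1,[0.4,0,0],[0,0,0]],[1,[0.3,0,0],[0,0,0]]]';python3 -m handwheel '[[1,[0.4,0,0],[0,0,0]],[1,[0.3,0,0],[0,0,0]]]';python3 fit.py|tail -1
```

```text
time_s: 4.6
eef_pos: [472.5, 2.0, 100.2]
eef_rot: [-0.001, 0.781, -0.625, -0.0]
wrist_force: [-0.0, 3.6, 5.1]
width: 0.1
time_s: 4.8
eef_pos: [473.8, -5.7, 99.7]
eef_rot: [0.0, 0.781, -0.625, 0.0]
wrist_force: [-0.1, 0.0, -0.3]
width: 0.6
tcp in case [-82.35285512  34.8056538 ] 99.73279675045558 [ 1.22834983 -0.16606029  0.57830558] 4.85
```

```bash
python3 -m handwheel '[[1,[0.5,0,0],[0,0,0]],[1,[0.5,0,0],[0,0,0]],[1,[0,0,0.3],[0,0,0]],[1,[0,0,0.3],[0,0,0]],[1,[0,0,0.2],[0,0,0]],[1,[0,0,0],[0,0,0]]]';python3 fit.py|tail -1;python3 -m handwheel '[[1,[0,0,0.2],[0,0,0]],[1,[0,0,0.2],[0,0,0]],[1,[0,0,0],[0,0,0]]]'; python3 fit.py|tail -1
```

```text
time_s: 5.45
eef_pos: [475.5, -14.8, 91.4]
eef_rot: [0.0, 0.781, -0.625, -0.0]
wrist_force: [0.1, 0.1, -0.1]
width: 0.7
tcp in case [-82.65778953  25.88859112] 91.56309877077379 [ 0.04754683 -0.62583024 -0.36172963] 5.5
time_s: 5.8
eef_pos: [476.0, -15.0, 87.8]
eef_rot: [-0.0, 0.781, -0.625, 0.0]
wrist_force: [0.3, 0.4, 0.4]
width: 0.5
tcp in case [-82.3814947   25.66561329] 87.79154981284839 [ 0.04213611 -0.35970319  0.00162177] 5.85
```

```bash
python3 -m handwheel '[[1,[0,0,0.2],[0,0,0]],[1,[0,0,0.1],[0,0,0]],[1,[0,0,0],[0,0,0]]]'; python3 -m handwheel '[[1,[0,0,0.2],[0,0,0]],[1,[0,0,0.1],[0,0,0]],[1,[0,0,0],[0,0,0]]]';  python3 -m handwheel '[[1,[0,0,0.1],[0,0,0]],[1,[0,0,0],[0,0,0]]]'
```

```text
time_s: 6.15
eef_pos: [476.0, -15.0, 84.9]
eef_rot: [-0.0, 0.781, -0.625, -0.0]
wrist_force: [-0.7, -0.4, 3.6]
width: 0.5
time_s: 6.45
eef_pos: [476.0, -15.0, 81.8]
eef_rot: [-0.0, 0.781, -0.625, 0.0]
wrist_force: [-0.6, -0.0, 4.2]
width: 0.2
time_s: 6.65
eef_pos: [476.1, -15.0, 81.3]
eef_rot: [-0.0, 0.781, -0.625, 0.0]
wrist_force: [-2.9, 0.6, 9.2]
width: 0.6
```

```bash
python3 -m handwheel '[[1,[0,0,0.04],[0,0,0]],[1,[0,0,0],[0,0,0]],[1,[0,0,0],[0,0,0]]]'
python3 - <<'E'
from workcell import vision
import cv2
a=vision.camera("side")["color"]; cv2.imwrite("pics/s2.png",cv2.resize(a[140:340,160:400],None,fx=3,fy=3,interpolation=cv2.INTER_CUBIC))
E
```

```text
time_s: 6.95
eef_pos: [476.1, -15.0, 81.2]
eef_rot: [-0.0, 0.781, -0.625, 0.0]
wrist_force: [-2.8, 1.2, 12.7]
width: 0.4
```

View pics/s2.png

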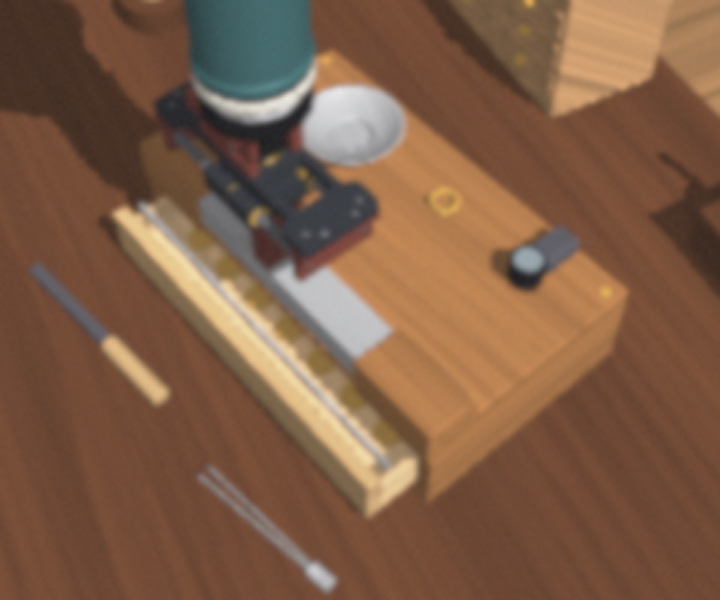

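The picture shows the drawer sprung out: its front edge runs from about (120,220) to (370,510) in the crop. Next I raise the hand straight up.

```bash
python3 -m handwheel '[[1,[0,0,-0.5],[0,0,0]],[1,[0,0,-1.5],[0,0,0]],[1,[0,0,-3],[0,0,0]],[1,[0,0,-3],[0,0,0]],[1,[0,0,-3],[0,0,0]],[1,[0,0,-3],[0,0,0]],[1,[0,0,-1],[0,0,0]],[1,[0,0,0],[0,0,0]],[1,[0,0,0],[0,0,0]],[1,[0,0,0],[0,0,0]],[1,[0,0,0],[0,0,0]]]'
python3 - <<'E'
from workcell import vision
import cv2,numpy as np
a=vision.camera("side")["color"]; w=vision.camera("wrist")["color"]
cv2.imwrite("pics/s3.png",np.hstack([cv2.resize(a[140:340,160:400],(480,400)),cv2.resize(w,(320,400))]))
E
python3 fit.py | tail -1
```

```text
time_s: 8.1
eef_pos: [475.0, -14.9, 229.0]
eef_rot: [0.001, 0.781, -0.625, -0.001]
wrist_force: [-0.4, -0.2, 0.1]
width: 0.5
tcp in case [-82.75065133  25.76358889] 229.68596390573305 [-0.8315318  -0.42481743 -0.54083401] 8.25
```

View pics/s3.png

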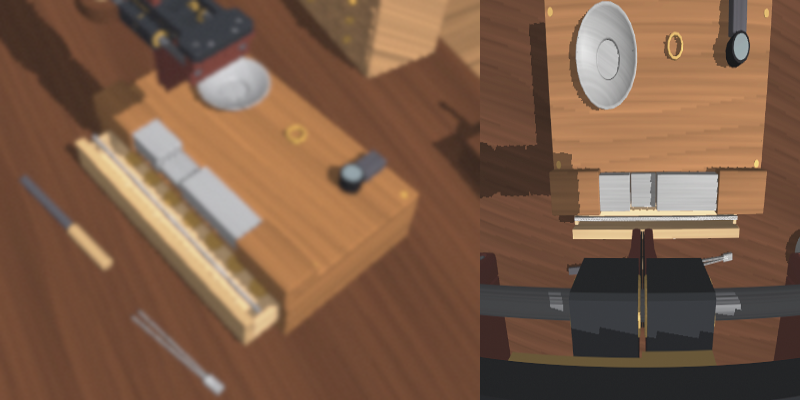

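The drawer stays out, and the dish, ring, loupe, file and tweezers are where they were. The hand is clear of everything.

```bash
python3 -c "
from workcell import r
print(r.job_done())"
```

```text
the job is handed in; nothing more can be done
None
```

The drawer has sprung out and the job is handed in; it took 8.3 s of robot time.

- **Feeling along the rail:** I set the shut fingertip on the rail near its left end, at about case y +76. I slid it to the right at about 5–7 N. The upward force fell to zero between about y +42 and +35, as the tip dropped into the notch. The cameras had put the notch centre at y ≈ +25.
- **Pressing the key:** I pressed at y ≈ +26 down to the stop. The TCP read 81.2 mm, about 19 mm below the rail's top (12 + 7 mm expected), with 12.7 N at the wrist.
- **Last checks:** I lifted the hand straight up to about 229 mm. The side and wrist pictures then showed the drawer still out, and the dish, ring, loupe, file and tweezers looked unmoved. The wrist force was near zero. I did not look again at the mandrel, block or jar, but the arm never went near them. I judged the drawer's travel by eye and did not measure it. No check failed or disagreed.

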